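# Show where the spare bolt belongs

## Robot

A 6-joint arm with a two-finger parallel gripper is mounted at the origin on the work surface; the furniture and walls round the work are solid. World frame = base frame: x ahead of the robot, y to its left, z up, the work surface at z = 0. Lengths are in m, angles in degrees, forces in N, time in s.
With the tool pointing down it reaches from about 0.35 to 0.975 m from the base axis. Payload 17.4 kg.
Tool frame: the origin (TCP) lies on the centre line of the jaws, within the pads' length; the fingertips stand manip.nose_length ahead of it and the grasp point (between the pads) lies 5 mm behind it (manip.nose_length is the distance from the TCP to the fingertips, in m); z points along the fingers, y is the line along which they close (so a half turn about z gives the same grasp; the last joint's range is limited). The gripper opens to 85 mm and grips with 20 to 120 N. Pads are 22 mm wide; open, the fingers measure 114 mm over their backs; the gripper's body (76 mm by 85 mm) begins 54 mm behind the grasp point. The pads swing forward as they close: fully open they stand 13 mm farther back than shut.
Start: joints at [71.517, 6.646, 82.598, -0, 90.757, -2.166], TCP at [0.19, 0.648, 0.245] pointing down, gripper open.
Joint ranges: [-162.19, 162.19], [-47.58, 125.68], [4.15, 143.07], [-65.23, 245.23], [0.69, 171.88], [-170.13, 170.13]. Speed limits (degrees/s): [108.29, 108.29, 127.2, 180, 180, 180].

## Interface

Orientations are given as a 3x3 rotation matrix whose columns are the frame's x, y, z axes.
In Python, from station import manip gives the robot as it stands.
- The arm moves only by the tool step_arm, never from a script. Its argument "commands" is a list that holds one entry, the list of rows, each a list of 4 numbers: the shift along the tool's x, y, z scaled (see below), then the turn about the tool's z scaled (see below). In form: [[[tx, ty, tz, spin], ...]]. A call has 1 to 20 rows; each row shifts and turns the commanded pose from where the row before left it, along the tool's axes as they then stand; what a row does not reach is not made up. The controller multiplies each number of a shift by 300 mm and each number of a turn by 90 degrees. A row lasts 1/8 s, in which the tool goes at most 62.5 mm and 10.7 degrees, less where a joint would pass 70% of its speed; a pose out of reach is approached as far as the arm can. A call with a number of a shift or a turn outside -1 to 1 is refused whole. A call with a gripper value outside its range is refused whole. "claw" is the gripper command: -1 is fully open, 1 is shut, values between are in proportion, set as the call begins (left out, the last holds). The fingers move at their own pace and stop on an object; the grip force is fixed at half the most. Time passes only in rows, so rows that do not move let the fingers close. It gives the time, the measured TCP pose, the force, the opening and the grip force at its end, in the units of the state.
- manip.sense(): the state, without advancing time (a new reading comes with each control period).
- manip.read_camera(name): name is "side" or "top"; returns the picture (384x512x3 uint8, blue, green, red); there is no depth.
- manip.camera_info(name): a dict with "fovy" (degrees; the focal length in pixels is half the picture's height over the tangent of half this angle, whatever the lens; pixels are square), "cx", "cy" (the principal point, pixels), "rvec" (rotation vector, rad) and "tvec" (3), from world to camera coordinates, as OpenCV has them. Camera axes: x right, y down, z forward; pixel columns grow to the right and rows downward; lengths in m; the calibration is good to about 2 mm. A picture is of the moment at which its call begins. camera_info takes no time and is no camera call.
- manip.sign_off(): hands the job in; it is judged then, once.
The state is a dict: "time": time; "joint_positions": joint angles; "qvel": joint speeds; "tau": joint torques, N m; "eef_pos": TCP position; "tcp_rot": TCP orientation; "ft_force": force on the tool from outside, world axes, zero at the start; "ft_torque": the same for the moment, N m; "grip_width": finger opening in m; "finger_force": force on a finger pad.
Only numpy, scipy, OpenCV 4.12 (cv2) and the standard library are available. Lean on these libraries where they do the work, as an engineer would, in place of code of your own. Each camera call takes 0.05 s, during which the arm holds its last target. There are 200 camera calls.

## Task

Show a helper which bolt goes where, by pointing only. From above, bring the fingertips to about 2 cm over the top of the bolt that stands by itself on the table and hold still there for two seconds; then point in the same way at the one empty pocket of the bolt rack for two seconds, and finish still pointing there. Touch and move nothing, and do not bring the fingertips down over any bolt in the rack.

Things in the scene. Friction and masses are not known exactly. Their poses are not given: they have to be found in the camera images.
- spare_bolt_tip (a point): top of the spare bolt: centre of the 12 mm round shank end of a steel hex bolt that stands on its head by itself on the table, in front of the rack (robot side). The bolt is 54 mm tall, head 21 mm across; this point is 54 mm above the table; z up
- empty_pocket (a point): centre of the mouth of the rack's one empty pocket, 40 mm above the table: a round hole 26 mm wide and 12 mm deep in the top of a wooden block 62x62x28 mm; z up, x and y along the block's sides (x across the rack, y along the row of blocks). Any of the four blocks of the row may be the empty one
- rack: fixed wooden bolt rack: plywood board 84x290x12 mm with four wooden blocks in a row along its y axis, 64 mm apart centre to centre, tops 40 mm above the table; a bolt stands on its head in three of them. Origin: centre of the board's underside, z up
- wax_pot: round lidded pot, 61 mm wide, 60 mm tall, loose in front of the rack; origin at the centre of its underside; bystander
- sanding_block: brown cork sanding block 40x70x26 mm (x, y, z), loose in front of the rack; origin at the centre of its underside; bystander
- pliers: pliers 68x170x14 mm lying left of the rack; origin at the centre of the underside; bystander
- tape_measure: tape measure 43x85x65 mm standing left of and behind the rack; origin at the centre of the underside; bystander
- bolt_a: hex bolt standing head down in a filled pocket of the rack, 54 mm tall; origin at the centre of its underside, 28 mm above the table, z up along the shank
- bolt_b: hex bolt standing head down in a filled pocket of the rack, 54 mm tall; origin at the centre of its underside, 28 mm above the table, z up along the shank
- bolt_c: hex bolt standing head down in a filled pocket of the rack, 54 mm tall; origin at the centre of its underside, 28 mm above the table, z up along the shank
- bolt_a_tip (a point): centre of the shank end (top) of bolt_a, 82 mm above the table
- bolt_b_tip (a point): centre of the shank end (top) of bolt_b, 82 mm above the table
- bolt_c_tip (a point): centre of the shank end (top) of bolt_c, 82 mm above the table
- spare_bolt: the spare bolt standing by itself on the table; origin at the centre of its underside, z up along the shank

How it is judged (in metres and radians):
On the way, in this order (a step that is already met when the one before it is completed fails the run):
1. the fingers point at the top of the spare bolt from just above and stay for 1.8 s (horizontal distance between the grasp point and spare_bolt_tip below 0.02 m and z of the grasp point in the frame of spare_bolt_tip between 0.014 and 0.07 m), for 1.8 s.
2. the fingers point at the empty pocket from just above and stay for 1.8 s (horizontal distance between the grasp point and empty_pocket below 0.02 m and z of the grasp point in the frame of empty_pocket between 0.014 and 0.07 m), for 1.8 s.
At the end, for the whole second after the job is handed in: The robot still points at the empty pocket: its grasp point (about 19 mm behind the fingertips) is within 20 mm sideways of the pocket's centre and 14 to 70 mm above its mouth, touching nothing; all four bolts stand upright and every loose thing is within 5 mm of where it started (all of step 2 and contact force between the fingers and anything else below 0.5 N and distance of each of bolt_a, bolt_b, bolt_c, spare_bolt, wax_pot, sanding_block, pliers, tape_measure from where it was at the start of the episode below 0.005 m and angle between each of bolt_a, bolt_b, bolt_c, spare_bolt's own z axis and vertical below 0.15 rad); the arm keeps its last pose, push and grip.
It fails at once if the robot touches something (contact force between any of the fingers, the arm and anything else above 0.5 N).
It fails at once if a loose thing is moved more than 5 mm (distance of any of bolt_a, bolt_b, bolt_c, spare_bolt, wax_pot, sanding_block, pliers, tape_measure from where it was at the start of the episode above 0.005 m).
It fails at once if the fingertips come down over a bolt in the rack (grasp point within 20 mm sideways and less than 70 mm above its top) ((horizontal distance between the grasp point and bolt_a_tip below 0.02 m and z of the grasp point in the frame of bolt_a_tip below 0.07 m) or (horizontal distance between the grasp point and bolt_b_tip below 0.02 m and z of the grasp point in the frame of bolt_b_tip below 0.07 m) or (horizontal distance between the grasp point and bolt_c_tip below 0.02 m and z of the grasp point in the frame of bolt_c_tip below 0.07 m)).
It also fails if it takes over 42 s, if anything falls off the work surface, if the arm or the gripper's body presses on something with over 40 N, if the wrist force passes 120 N, or if a joint passes its speed limit or range.

## Working session

There is one attempt and no reset: what is moved stays moved. The work goes in short steps, Python scripts to look and compute and a tool call to move; the robot and the scene stay as the last step left them, time stands still between calls to the robot, and variables do not carry over. Pictures are saved under pics/ and viewed, at most 10 in all, crops included, and the job is handed in when it is done.

Besides the shell and the picture viewer there is one more tool, called as name(argument=value, ...) on one line, values as JSON. step_arm: Moves the arm, as the interface text tells. Shifts and turns lie within -1 to 1; 1 stands for 300 mm of shift or 90 degrees of turn. Its arguments: {"type":"object","properties":{"commands":{"type":"array"},"claw":{"type":"number"}},"required":["commands"]}

```bash
mkdir -p pics; python3 - <<'E'
from station import manip
import cv2
for n in("top","side"):
    cv2.imwrite(f"pics/{n}0.png",manip.read_camera(n)); print(n,manip.camera_info(n))
s=manip.sense(); print(s["time"],s["eef_pos"],s["tcp_rot"],s["grip_width"],manip.nose_length)
E
```

```text
top {'fovy': 52.96622339400599, 'cx': 254.0563758689347, 'cy': 193.16734033633483, 'rvec': array([ 2.1707808 , -2.1684569 ,  0.11068995]), 'tvec': array([0.10013682, 0.58393702, 1.07244632])}
side {'fovy': 49.81685540143575, 'cx': 259.6272501081605, 'cy': 191.25723083825838, 'rvec': array([ 2.18665664,  0.01707695, -0.02743922]), 'tvec': array([-0.5812773 ,  0.1207737 ,  1.03963664])}
0.1 [0.18961484 0.64765381 0.24462812] [[-9.59715551e-01  2.80973201e-01 -3.47340938e-04]
 [ 2.80973410e-01  9.59715051e-01 -9.81569180e-04]
 [ 5.75536917e-05 -1.03962077e-03 -9.99999458e-01]] 0.0851070535611013 0.014
```

View pics/top0.png

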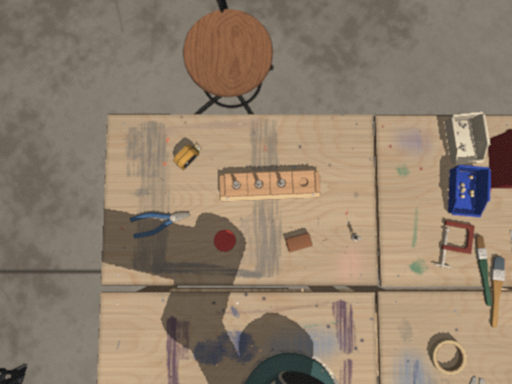

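View pics/side0.png

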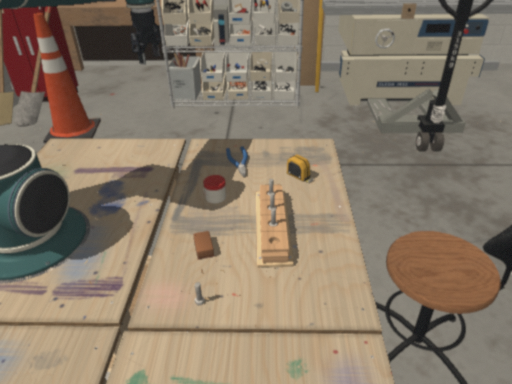

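The top view shows the spare bolt at about (352,232) and the empty pocket at the right end of the rack, about (305,182). In the side view the bolt is at about (199,290) and the pocket at about (273,239). I'll enlarge both.

```bash
python3 - <<'E'
import cv2,numpy as np
t=cv2.imread("pics/top0.png");s=cv2.imread("pics/side0.png")
z=lambda im,x,y:cv2.resize(im[y:y+35,x:x+48],None,fx=8,fy=8,interpolation=cv2.INTER_CUBIC)
cv2.imwrite("pics/crop.png",np.vstack([np.hstack([z(t,330,215),z(t,280,165)]),np.hstack([z(s,175,275),z(s,250,222)])]))
E
```

```text
(no output)
```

View pics/crop.png

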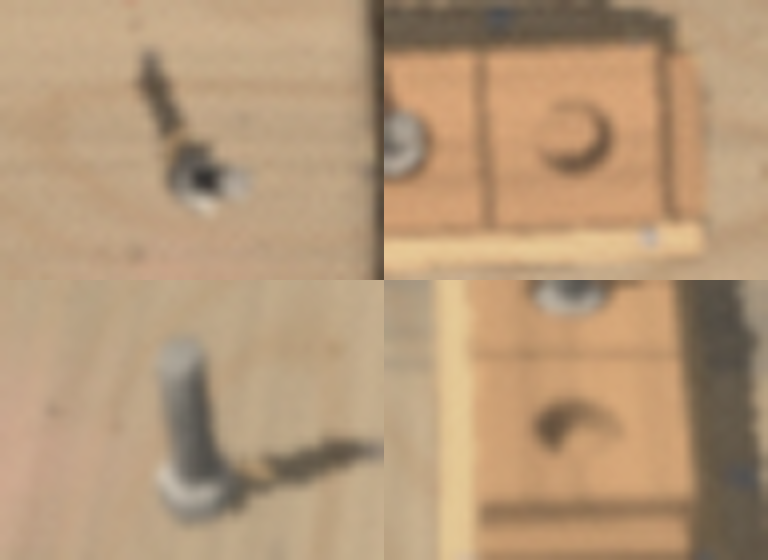

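In the crops:
- **Spare bolt tip:** about (359,237.5) in top and (197.5,283.5) in side. Its head is at about (354,237.5) in top.
- **Pocket mouth:** about (303.4,181.6) in top and (274,240) in side.

Next I cast rays from these pixels and check the heights.

```bash
cat >h.py <<'E'
from station import manip
import cv2,numpy as np
def ray(n,p):
    c=manip.camera_info(n);R,_=cv2.Rodrigues(c["rvec"]);f=192/np.tan(np.radians(c["fovy"]/2))
    d=R.T@np.array([(p[0]-c["cx"])/f,(p[1]-c["cy"])/f,1]);return -R.T@c["tvec"],d/np.linalg.norm(d)
def plane(n,p,z):
    o,d=ray(n,p);return o+d*(z-o[2])/d[2]
def tri(a,b):
    A=0;B=0
    for n,p in(("top",a),("side",b)):
        o,d=ray(n,p);M=np.eye(3)-np.outer(d,d);A=A+M;B=B+M@o
    return np.linalg.solve(A,B)
E
python3 - <<'E'
from h import *
np.set_printoptions(precision=4,suppress=True)
for nm,a,b,z in(("tip",(359,237.5),(197.5,283.5),.054),("pocket",(303.4,181.6),(274,240),.04)):
    print(nm,plane("top",a,z),plane("side",b,z),tri(a,b))
print("head",plane("top",(354,237.5),.008),plane("side",(198.5,301),.008))
for p in((280.5,182),(258.5,183),(236,184)): print("bolt~",plane("top",p,.082))
print("pot",plane("top",(225,240),.06),"cork",plane("top",(299,241),.026))
s=manip.sense();R=s["tcp_rot"];p=s["eef_pos"]
for g in([.5,-.2,.3],):pass
print(p,s["time"])
E
```

```text
tip [ 0.4585 -0.1894  0.054 ] [ 0.4601 -0.1904  0.054 ] [ 0.4592 -0.1896  0.053 ]
pocket [ 0.616  -0.0394  0.04  ] [ 0.6166 -0.0423  0.04  ] [ 0.6164 -0.0397  0.0376]
head [ 0.4579 -0.1875  0.008 ] [ 0.4585 -0.1968  0.008 ]
bolt~ [0.6092 0.0286 0.082 ]
bolt~ [0.6064 0.0887 0.082 ]
bolt~ [0.6036 0.1501 0.082 ]
pot [0.4514 0.1804 0.06  ] cork [ 0.4481 -0.0267  0.026 ]
[0.1896 0.6477 0.2446] 0.1
```

step_arm(commands=[[[-0.1,-0.086,0,0],[-0.1,-0.086,0,0],[-0.1,-0.086,0,0],[-0.1,-0.086,0,0],[-0.1,-0.086,0,0],[-0.1,-0.086,0,0],[-0.1,-0.086,0,0],[-0.1,-0.086,0,0],[-0.1,-0.086,0,0],[-0.1,-0.086,0,0],[-0.1,-0.086,0,0],[-0.1,-0.086,0,0],[0,0,0,0],[0,0,0,0]]], claw=1)

```text
time: 1.85
eef_pos: [0.448, 0.2497, 0.2451]
tcp_rot: [[-0.96, 0.281, -0.0], [0.281, 0.96, 0.0], [0.0, -0.0, -1.0]]
ft_force: [0.1, 0.1, 0.9]
grip_width: -0.0002
finger_force: 0.0
```

step_arm(commands=[[[-0.037,-0.117,0,0],[-0.037,-0.117,0,0],[-0.037,-0.117,0,0],[-0.037,-0.117,0,0],[-0.037,-0.117,0,0],[-0.037,-0.117,0,0],[-0.037,-0.117,0,0],[-0.037,-0.117,0,0],[-0.037,-0.117,0,0],[-0.037,-0.117,0,0],[-0.037,-0.117,0,0],[-0.037,-0.117,0,0],[0,0,0,0],[0,0,0,0]]])

```text
time: 3.6
eef_pos: [0.4578, -0.1912, 0.2452]
tcp_rot: [[-0.96, 0.28, -0.0], [0.28, 0.96, 0.0], [0.0, 0.0, -1.0]]
ft_force: [0.4, 0.5, 0.5]
grip_width: 0.0003
finger_force: 0.0
```

step_arm(commands=[[[0,0,0.05,0],[0,0,0.05,0],[0,0,0.05,0],[0,0,0.05,0],[0,0,0.05,0],[0,0,0.05,0],[0,0,0.05,0],[0,0,0.05,0],[0,0,0,0],[0,0,0,0]]])

```text
time: 4.85
eef_pos: [0.4579, -0.1922, 0.1258]
tcp_rot: [[-0.96, 0.281, 0.0], [0.281, 0.96, -0.0], [-0.001, -0.0, -1.0]]
ft_force: [0.1, -0.3, 0.3]
grip_width: -0.0001
finger_force: 0.0
```

```bash
python3 - <<'E'
from h import *
t=manip.read_camera("side");cv2.imwrite("pics/s1.png",cv2.resize(t[200:330,130:300],None,fx=4,fy=4,interpolation=cv2.INTER_CUBIC))
E
```

```text
(no output)
```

View pics/s1.png

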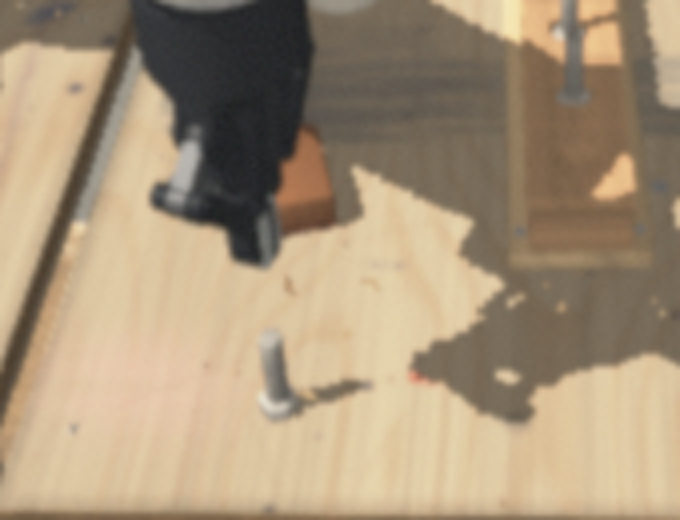

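The fingertips are at about (193,265) full-frame, and the bolt tip is at (197.5,283.5). I'll check this against the projected TCP.

```bash
python3 - <<'E'
from h import *
c=manip.camera_info("side");f=192/np.tan(np.radians(c["fovy"]/2))
K=np.array([[f,0,c["cx"]],[0,f,c["cy"]],[0,0,1]])
P=np.array([[.4579,-.1922,.112],[.4689,-.1922,.112],[.4469,-.1922,.112],[.459,-.19,.112],[.4579,-.1922,.126]])
q=cv2.projectPoints(P,c["rvec"],c["tvec"],K,None)[0][:,0]
print((q-[130,200])*4+1.5)
E
```

```text
[[254.5866732  256.53342374]
 [277.05955509 256.6839606 ]
 [232.12983445 256.38299434]
 [257.51954727 253.30211873]
 [251.50780462 235.7912619 ]]
```

The projection matches the fingers seen in the picture, columns 232–277. Now I descend to pointing height and hold.

step_arm(commands=[[[-0.003,0.008,0.03,0],[0,0,0.03,0],[0,0,0.03,0],[0,0,0.025,0],[0,0,0,0],[0,0,0,0],[0,0,0,0],[0,0,0,0],[0,0,0,0],[0,0,0,0],[0,0,0,0],[0,0,0,0],[0,0,0,0],[0,0,0,0],[0,0,0,0],[0,0,0,0],[0,0,0,0],[0,0,0,0],[0,0,0,0],[0,0,0,0]]])

```text
time: 7.4
eef_pos: [0.4592, -0.1901, 0.0908]
tcp_rot: [[-0.96, 0.281, -0.0], [0.281, 0.96, -0.0], [0.0, -0.0, -1.0]]
ft_force: [-0.1, -0.1, -0.0]
grip_width: -0.0001
finger_force: 0.0
```

step_arm(commands=[[[0,0,0,0],[0,0,0,0],[0,0,0,0],[0,0,0,0],[0,0,0,0],[0,0,0,0]]])

```text
time: 8.15
eef_pos: [0.4592, -0.1901, 0.0908]
tcp_rot: [[-0.96, 0.281, -0.0], [0.281, 0.96, 0.0], [0.0, 0.0, -1.0]]
ft_force: [-0.9, -0.5, -0.0]
grip_width: 0.0002
finger_force: 0.0
```

step_arm(commands=[[[0,0,-0.05,0],[0,0,-0.05,0],[0,0,-0.05,0],[0,0,-0.05,0],[0,0,-0.05,0],[0,0,-0.05,0],[0,0,-0.05,0],[0,0,-0.05,0],[-0.045,0.078,0,0],[-0.045,0.078,0,0],[-0.045,0.078,0,0],[-0.045,0.078,0,0],[-0.045,0.078,0,0],[-0.045,0.078,0,0],[-0.045,0.078,0,0],[-0.045,0.078,0,0],[0,0,0,0],[0,0,0,0]]])

```text
time: 10.4
eef_pos: [0.6152, -0.041, 0.2109]
tcp_rot: [[-0.96, 0.281, -0.0], [0.281, 0.96, -0.0], [0.0, -0.0, -1.0]]
ft_force: [-0.7, 0.7, -0.5]
grip_width: -0.0
finger_force: 0.0
```

step_arm(commands=[[[-0.003,0.003,0.05,0],[0,0,0.05,0],[0,0,0.05,0],[0,0,0.05,0],[0,0,0.05,0],[0,0,0.05,0],[0,0,0.05,0],[0,0,0.05,0],[0,0,0.045,0],[0,0,0,0],[0,0,0,0]]])

```text
time: 11.78
eef_pos: [0.6168, -0.0402, 0.0778]
tcp_rot: [[-0.96, 0.281, 0.001], [0.281, 0.96, -0.0], [-0.001, 0.0, -1.0]]
ft_force: [-0.6, -0.7, 0.4]
grip_width: -0.0002
finger_force: 0.0
```

step_arm(commands=[[[0,0,0,0],[0,0,0,0],[0,0,0,0],[0,0,0,0],[0,0,0,0],[0,0,0,0],[0,0,0,0],[0,0,0,0],[0,0,0,0],[0,0,0,0],[0,0,0,0],[0,0,0,0],[0,0,0,0],[0,0,0,0],[0,0,0,0],[0,0,0,0],[0,0,0,0],[0,0,0,0],[0,0,0,0],[0,0,0,0]]])

```text
time: 14.28
eef_pos: [0.6166, -0.0401, 0.0773]
tcp_rot: [[-0.96, 0.281, 0.0], [0.281, 0.96, 0.0], [-0.0, 0.0, -1.0]]
ft_force: [0.4, -0.3, 0.3]
grip_width: 0.0003
finger_force: 0.0
```

```bash
python3 - <<'E'
from h import *
t=manip.read_camera("side");cv2.imwrite("pics/s2.png",cv2.resize(t[160:310,170:330],None,fx=4,fy=4,interpolation=cv2.INTER_CUBIC))
E
```

```text
(no output)
```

View pics/s2.png

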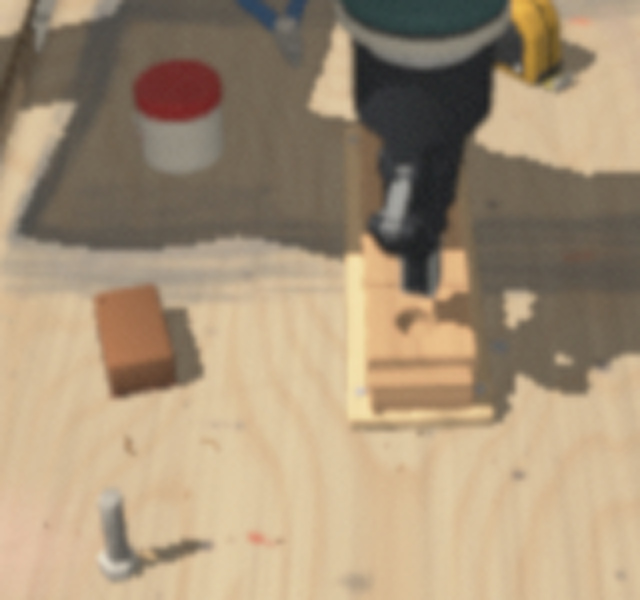

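The fingertips, at about (420,290) in the crop, hover just above the empty pocket at (416,320). The spare bolt, pot and cork block stand undisturbed, so I'm handing in.

```bash
python3 -c "
from station import manip
print(manip.sign_off())"
```

```text
the job is handed in; nothing more can be done
None
```

The arm pointed at the spare bolt for over 2 s, then at the empty pocket for about 2.5 s. I handed the job in still pointing there, with no contact seen in the force readings or the last picture; the verdict was not shown.

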